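# Stand the fallen syrup bottles up in the breakfast rack

### The job

Two syrup bottles have fallen over, one in the wooden rack and one on the table in front of it. Stand both upright on the rack's floor in the gap between the two jars, then slide the rack's end stop along until it is up against the nearer jar, so that the row cannot fall again. Leave the two jars where they stand and do not disturb the other things on the table.

Things in the scene. Friction and masses are not known exactly. Their poses are not given: they have to be found in the camera images.
- rack: fixed light-wood rack, a straight lane open on top. Origin on the table, mid-gap between the jars; y along the lane, x across, z up. In mm: floor 8 above the table; inner width 110; side lips 8 thick, 22 high above the table; inside from y -275 (end lip 22 high) to 155 (wall 60 high). One jar near y 120, one near y -120, up to 6 off; free gap about 178. End stop at the -y end
- stop (a joint): travel of the dark wood end stop along the rack's +y, towards the jars, in m: 0 = fully back (face at rack y = -220 mm), at most 0.12. It slides with about 1 N of friction and stays where it is left
- stop_face (a point): middle of the end stop's flat front face (the side looking along rack +y to the jars), 33 mm above the table; the face plate is 106 mm wide, 12 mm thick, its top 59 mm above the table. Axes as the rack's
- stop_grip (a point): point to pinch on the end stop's upright square post, 22 x 22 mm, on its axis, 34 mm behind the face; 68 mm above the table, the post's top is at 80 mm. Axes as the rack's; clear to the sides (rack x) above the lips
- bottle_a: amber glass bottle with steel cap, lying in the lane between the jars, cap towards rack -y (the stop). 130 mm tall; body 46 mm diameter to 92 mm from the foot, then shoulder, narrow neck and 28 mm cap; 0.15 to 0.29 kg. Origin on its axis 60 mm from the foot, near its centre of mass; its z axis points from foot to cap (up when it stands)
- bottle_b: second bottle, the same in every way, fallen on the table between the robot and the rack, cap pointing to the robot's left, up to 40 degrees either way. Origin and axes as bottle_a
- jam_jar: squat amber glass jar with steel lid, 62 mm diameter, 62 mm tall, 0.25 kg, standing in the rack at either side of the gap (it and the honey jar may be swapped). Origin at the centre of its underside, z up
- honey_jar: squat white jar with wooden lid, 62 mm diameter, 62 mm tall, 0.25 kg, standing in the rack at the other side of the gap. Origin at the centre of its underside, z up
- tea_cup: bystander: white mug, 84 mm across, 60 mm tall; origin under its centre
- egg_cup: bystander: egg in a white egg cup, 44 mm across, 71 mm tall; origin under its centre
- milk_jug: bystander: white jug, 80 mm across, 100 mm tall; origin under its centre
- sugar_bowl: bystander: white lidded bowl, 96 mm across, 92 mm tall; origin under its centre
- pepper_mill: bystander: dark wood mill, 50 mm across, 130 mm tall; origin under its centre
- butter_spoon: bystander: spoon, 160 mm long, lying on the table at the robot's right
Not all that is in view belongs to the job. Leave any black, blue or purple look-alike of the jam_jar alone.

How it is judged:
By the outcome, as a careful person would: the job done as asked, in the order asked, and still so for the second after the job is handed in, with the robot touching nothing.
It also fails if it takes over 72 s, if anything falls off the work surface, if the arm or the gripper's body presses on something with over 40 N, if the wrist force passes 120 N, or if a joint passes its speed limit or range.

### The arm

A 7-joint arm with a two-finger parallel gripper is mounted at the origin on the work surface. World frame = base frame: x ahead of the robot, y to its left, z up, the work surface at z = 0. Lengths are in mm, angles in rad, forces in N, time in s.
With the tool pointing down it reaches from about 400 to 900 mm from the base axis. Payload 5.6 kg.
Tool frame: the origin (TCP) lies midway between the tips of the shut fingers; the grasp point (between the pads) lies 19 mm behind it; z points along the fingers, y is the line along which they close (so a half turn about z gives the same grasp; the last joint's range is limited). The gripper opens to 92 mm and grips with 3 to 60 N. Pads are 20 mm wide; open, the fingers measure 128 mm over their backs; the gripper's body (75 mm by 189 mm) begins 69 mm behind the grasp point.
Start: joints at [-1.197, 0.468, -0.012, 1.603, 0.006, 1.071, -0.056], TCP at [263.184, 594.343, 214.592] pointing down, gripper open.
Joint ranges: [-2.53, 2.53], [-0.31, 2.02], [-1.57, 1.55], [0.28, 2.44], [-1.29, 4.43], [0.15, 1.84], [-2.92, 2.92]. Speed limits (rad/s): [2.57, 2.57, 3.14, 3.14, 3.14, 3.14, 3.14].

### API

Orientations are given as a rotation vector (axis times angle).
In Python, from cell import robot, grip, kin, viewer gives the robot as it stands. Calls block until the motion is done:
- robot.movep(position, orientation): joint-space move of the TCP to a pose.
- robot.servo_line(position, feed=150, rotation=None): straight line of the TCP; rotation=None keeps the orientation; feed is the mean speed in mm/s.
- robot.goto_joints(angles): joint-space move.
- grip(opening, newtons=None): opening from 0.0 (shut) to 1.0 (fully open); newtons is the grip in N (None keeps the last); returns when the fingers have stopped.
- robot.hold(seconds).
- kin.ik(position, orientation): joint angles nearest the present ones, or None.
- robot.observe(): the state.
- viewer.read_camera(name): name is "scene" or "top" or "wrist"; returns the picture (420x560x3 uint8, red, green, blue); there is no depth.
- viewer.camera_info(name): a dict with "camera_matrix" (3x3 intrinsics, pixels), "R" (3x3) and "t" (3): a world point X has camera coordinates R X + t. Camera axes: x right, y down, z forward; pixel columns grow to the right and rows downward; lengths in mm; the calibration is good to about 2 mm. A picture is of the moment at which its call begins: read the wrist's pose just before it. camera_info takes no time and is no camera call; for the wrist camera it gives the pose at the moment of the call.
A pose or a line that the arm cannot do raises robot.IKError and nothing moves.
- robot.job_done(): hands the job in; it is judged then, once.
Trained networks look in the newest picture that a camera, given by its name, has taken for a name from the list of things; names that differ only in an ending like _2 or _b are one class to them, and where a whole thing is asked for, a point or a joint stands for the part that bears it (a point fixed in the world has none). Each returns a list of dicts, best first, with "confidence" (0 to 1); they miss things now and then, are a little off and sometimes report something else, mostly with a low value. They report only what shows in the picture. A call takes as long as a camera call. They do not tell look-alikes from the thing itself.
- viewer.silhouettes(name, camera): "mask" (420x560 bool, what is visible of it).
- viewer.pinpoint(name, camera): "at" ([x, y, z] in mm, in the coordinates of the camera as it stood for that picture, good to about 4 mm: a listed point, or the origin of a listed thing).
The state is a dict: "t": time; "joints": joint angles; "joint_velocities": joint speeds; "joint_torque": joint torques, N m; "tcp_pos": TCP position; "tcp_rot": TCP orientation; "contact_force": force on the tool from outside, world axes, zero at the start; "wrist_torque": the same for the moment, N m; "grip_width": opening from 0.0 (shut) to 1.0 (fully open); "grip_force": force on a finger pad.
Only numpy, scipy, OpenCV 4.12 (cv2) and the standard library are available. Lean on these libraries where they do the work, as an engineer would, in place of code of your own. Each camera call takes 0.05 s, during which the arm holds its last target. There are 200 camera calls.

## Working session

There is one attempt and no reset: what is moved stays moved. The work goes in short steps, each a Python script; the robot and the scene stay as the last script left them, time stands still between calls to the robot, and variables do not carry over. Pictures are saved under pics/ and viewed, at most 10 in all, crops included, and the job is handed in when it is done.

```bash
ls; mkdir -p pics
cat > h.py <<'E'
import numpy as np, cv2
from cell import robot, grip, kin, viewer
from scipy.spatial.transform import Rotation as R
def save(cam,fn):
    im=viewer.read_camera(cam); cv2.imwrite('pics/'+fn,cv2.cvtColor(im,cv2.COLOR_RGB2BGR)); return im
def pin(name,cam,minc=0.2):
    ci=viewer.camera_info(cam); out=[]
    for d in viewer.pinpoint(name,cam):
        if d['confidence']>=minc:
            out.append((round(d['confidence'],2),(np.array(ci['R']).T@(np.array(d['at'])-ci['t'])).round(1)))
    return out
def ray(cam,u,v,z):
    ci=viewer.camera_info(cam);Rm=np.array(ci['R']);t=np.array(ci['t'])
    d=Rm.T@np.linalg.solve(np.array(ci['camera_matrix']),[u,v,1]);c=-Rm.T@t
    return c+d*(z-c[2])/d[2]
def proj(cam,X):
    ci=viewer.camera_info(cam);p=np.array(ci['camera_matrix'])@(np.array(ci['R'])@X+ci['t']);return p[:2]/p[2]
E
cat > a.py <<'E'
from h import *
for c in ['top','scene']:
    im=save(c,c+'0.png')
    for n in ['rack','stop_face','stop_grip','bottle_a','jam_jar','honey_jar','tea_cup','egg_cup','milk_jug','sugar_bowl','pepper_mill','butter_spoon']:
        for d in pin(n,c): print(c,n,d[0],d[1],proj(c,d[1]).round())
    for i,d in enumerate(viewer.silhouettes('bottle_a',c)):
        ys,xs=np.nonzero(d['mask']); print(c,'mask',d['confidence'],len(xs),cv2.minAreaRect(np.c_[xs,ys].astype(np.float32)))
    print(viewer.camera_info(c))
print(robot.observe())
E
python3 a.py
```

```text
pics
top rack 0.75 [625.4  96.5   0. ] [247. 202.]
top stop_face 0.87 [ 655.9 -122.    32.8] [332. 190.]
top stop_grip 0.73 [ 661.7 -150.8   67.1] [345. 186.]
top bottle_a 0.88 [467.4  66.7  22.3] [257. 263.]
top bottle_a 0.6 [630.9 110.5  30.5] [241. 198.]
top jam_jar 0.77 [ 472.8 -265.8    3.5] [386. 262.]
top jam_jar 0.74 [ 4.579e+02 -7.650e+01  4.000e-01] [312. 267.]
top jam_jar 0.61 [637.5 -25.    9.8] [294. 197.]
top jam_jar 0.58 [ 7.932e+02  4.290e+01 -4.000e-01] [269. 139.]
top jam_jar 0.23 [ 654.5 -121.5   34.1] [332. 190.]
top honey_jar 0.75 [606.7 207.8   6.5] [204. 208.]
top tea_cup 0.95 [425.  320.6   2.5] [158. 278.]
top egg_cup 0.77 [ 392.1 -233.4   -0. ] [373. 294.]
top milk_jug 0.6 [ 6.111e+02 -3.844e+02  6.000e-01] [431. 210.]
top milk_jug 0.35 [ 393.5 -395.2   -2.5] [435. 294.]
top sugar_bowl 0.92 [518.7 458.9   0.7] [106. 240.]
top pepper_mill 0.84 [551.3 388.1  -1.3] [135. 228.]
top pepper_mill 0.34 [ 607.2 -380.8   -1.1] [429. 211.]
top butter_spoon 0.85 [ 394.7 -397.8   -4.4] [436. 293.]
top butter_spoon 0.4 [ 657.1 -122.1   32.6] [332. 189.]
top butter_spoon 0
[... 2309 characters left out ...]
674999 , -0.01162268,  1.60268801,  0.00602594,
        1.07141864, -0.05628185]), 'joint_velocities': array([ 5.60330559e-05, -6.23789226e-04,  1.40602951e-03,  5.47297756e-04,
       -1.21467652e-05, -3.30986258e-04, -1.20879511e-03]), 'joint_torque': array([ 8.38711048e-05, -5.20418894e+01, -1.25136803e-02, -2.44041967e+01,
       -5.67337987e-02,  1.14055778e-02,  2.21129193e-05]), 'tcp_pos': array([263.17638412, 594.34637919, 214.59741793]), 'tcp_rot': array([6.49988906e-01, 3.07356044e+00, 1.97606782e-05]), 'contact_force': array([-0.44994968,  0.25247564,  0.46229953]), 'wrist_torque': array([ 0.00691819, -0.03496014,  0.00208549]), 'grip_force': 0.0, 'grip_width': 1.0013368815875643}
```

```bash
python3 -c "
import cv2
a=cv2.imread('pics/top0.png');cv2.imwrite('pics/top0c.png',cv2.resize(a[120:320,80:450],(800,432),interpolation=cv2.INTER_CUBIC))
a=cv2.imread('pics/scene0.png');cv2.imwrite('pics/scene0c.png',cv2.resize(a[160:310,130:430],(800,400),interpolation=cv2.INTER_CUBIC))"
```

```text
(no output)
```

View pics/top0c.png

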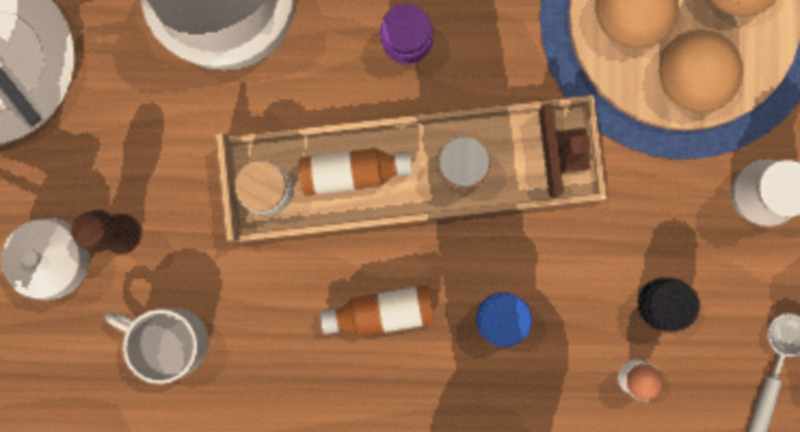

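View pics/scene0c.png

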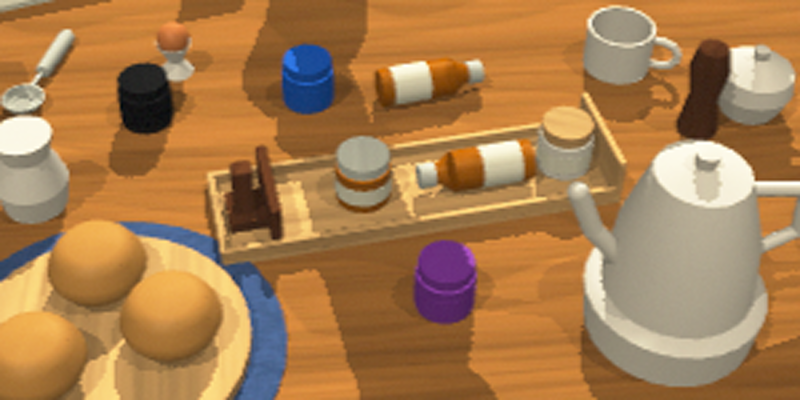

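```bash
cat >> h.py <<'E'
Z=np.array([0,0,1.])
def ori(ang,th,phi,s=1):
    """ang: heading of bottle u (deg, foot->cap) ; th: tool tilt to the cap side when lying; phi 0 lying..90 standing; s: sign of closing axis"""
    a=np.radians(ang);u=np.array([np.cos(a),np.sin(a),0]);c=np.cross(Z,u)
    tz=-Z*np.cos(np.radians(th))-u*np.sin(np.radians(th))
    M=np.c_[np.cross(s*c,tz),s*c,tz]
    return (R.from_rotvec(-c*np.radians(phi))*R.from_matrix(M))   # u -> +z
def tcp(g,o): # grasp point -> tcp
    return np.array(g)+19*o.apply([0,0,1])
E
cat > b.py <<'E'
from h import *
# rack lip edges from crop picks -> world at z=22
k=370/800
for u,v,z in [(234,240,60),(218,135,60),(593,98,22),(606,200,22),(420,118,22),(420,221,22)]:
    print((u,v),ray('top',80+u*k,120+v*200/432,z).round(1))
yaw=8.3
for nm,g,angs in [('Astart',(622,90,33),[-90+yaw]),('Aend',(617,132,85),[-90+yaw,-60,-30,0,30]),('Bstart',(465,70,25),[90-yaw,100,110]),('Bend',(628,55,85),[90+yaw,60,30,0])]:
  for a in angs:
    for th in [30,45]:
      for s in (1,-1):
        o=ori(a,th,90*('end' in nm),s); q=kin.ik(tcp(g,o),o.as_rotvec())
        print(nm,a,th,s,None if q is None else np.round(q,2))
o=ori(-82,0,0,1)
for p in [(520,80,380),(520,80,330)]:
  for s in (1,-1):
    q=kin.ik(p,ori(-82,0,0,s).as_rotvec()); print('look',p,s,None if q is None else np.round(q,2))
ci=viewer.camera_info('wrist'); t=robot.observe(); Rt=R.from_rotvec(t['tcp_rot']).as_matrix()
c=-np.array(ci['R']).T@ci['t']; print('cam in tool',Rt.T@(c-t['tcp_pos']),'axis',Rt.T@np.array(ci['R'])[2], ci['camera_matrix'][0])
E
python3 b.py
```

```text
(234, 240) [544.4 236.1  60. ]
(218, 135) [665.1 258.1  60. ]
(593, 98) [ 721.9 -180.4   22. ]
(606, 200) [ 599.7 -196.3   22. ]
(420, 118) [694.4  26.1  22. ]
(420, 221) [571.3  24.1  22. ]
Astart -81.7 30 1 [-0.05  0.77  0.14  1.73 -0.79  0.93  0.78]
Astart -81.7 30 -1 [-0.55  0.98  0.88  1.77 -1.28  1.34 -2.07]
Astart -81.7 45 1 [ 0.08  0.87  0.09  1.67 -0.93  1.12  0.95]
Astart -81.7 45 -1 [ 0.91  1.52 -1.41  1.62  0.77  1.07  2.85]
Aend -81.7 30 1 [-1.03  1.02  0.58  1.6   0.47  1.18 -0.73]
Aend -81.7 30 -1 [-0.55  0.94 -0.15  1.56  0.96  1.5   2.08]
Aend -81.7 45 1 [-0.97  0.88  0.56  1.66  0.35  1.03 -0.61]
Aend -81.7 45 -1 [-0.48  0.82 -0.16  1.62  0.84  1.29  2.18]
Aend -60 30 1 [-1.13  0.92  0.58  1.86  0.79  0.86 -0.83]
Aend -60 30 -1 [-0.57  0.84 -0.17  1.82  1.24  1.29  2.05]
Aend -60 45 1 [-1.02  0.78  0.54  1.88  0.64  0.74 -0.6 ]
Aend -60 45 -1 [-0.5   0.72 -0.16  1.84  1.09  1.06  2.24]
Aend -30 30 1 [-1.27  0.89  0.73  2.2   1.72  0.48 -1.46]
Aend -30 30 -1 [-0.6   0.72 -0.09  2.15  1.8   1.02  1.89]
Aend -30 45 1 [-1.17  0.74  0.74  2.15  1.34  0.25 -0.9 ]
Aend -30
[... 1878 characters left out ...]
end 30 45 -1 [ 1.03  1.21 -1.33  2.17  2.1   0.58 -2.59]
Bend 0 30 1 [-0.2   0.68 -0.05  2.39  2.87  0.98 -1.51]
Bend 0 30 -1 [ 0.71  1.18 -1.12  2.34  2.71  1.27  2.63]
Bend 0 45 1 [ 0.8   1.2  -1.34  2.24  2.27  1.15 -0.16]
Bend 0 45 -1 [ 0.36  0.65 -0.67  2.26  2.42  0.65  2.33]
look (520, 80, 380) 1 [-0.68  0.12  0.51  1.71 -0.06  1.33 -0.01]
look (520, 80, 380) -1 [ 0.78  0.4  -1.3   1.63  0.38  1.41  2.73]
look (520, 80, 330) 1 [-0.66  0.15  0.5   1.79 -0.08  1.22  0.  ]
look (520, 80, 330) -1 [ 0.77  0.45 -1.3   1.71  0.45  1.33  2.67]
cam in tool [  78.17372683    0.98816455 -170.40448866] axis [-2.78266801e-01  9.41371701e-09  9.60503820e-01] [375.19877598   0.         277.1587352 ]
```

```bash
cat > c.py <<'E'
from h import *
robot.movep((560,50,330),ori(-82,0,0,1).as_rotvec())
im=save('wrist','w1.png')
for n in ['rack','stop_face','stop_grip','bottle_a','jam_jar','honey_jar']:
    for d in pin(n,'wrist'): print(n,d[0],d[1],proj('wrist',d[1]).round())
for d in viewer.silhouettes('bottle_a','wrist'):
    m=d['mask'];ys,xs=np.nonzero(m)
    P=np.array([ray('wrist',x,y,31)[:2] for x,y in zip(xs,ys)]);w=np.linalg.eigh(np.cov(P.T))[1][:,1]
    print('mask',d['confidence'],len(xs),P.mean(0).round(1),np.degrees(np.arctan2(w[1],w[0])),cv2.minAreaRect(P.astype(np.float32)))
print(robot.observe()['t'])
E
python3 c.py
```

```text
rack 0.56 [630.4  96.1   2. ] [335. 133.]
rack 0.4 [ 394.9 -397.1    2. ] [139. 414.]
stop_face 0.83 [ 660.4 -117.6   35.9] [331. 294.]
stop_grip 0.67 [ 660.2 -154.3   67.6] [329. 330.]
bottle_a 0.79 [629.4 107.8  31.5] [339. 125.]
jam_jar 0.93 [ 4.807e+02 -2.642e+02  4.000e-01] [198. 351.]
jam_jar 0.92 [464.7 -75.    0.7] [198. 237.]
jam_jar 0.85 [796.2  43.9  -1.4] [446. 188.]
jam_jar 0.63 [641.5 -26.4  11.3] [327. 224.]
honey_jar 0.56 [612.2 205.8  12. ] [338.  39.]Traceback (most recent call last):
  File "c.py", line 8, in <module>
    P=np.array([ray('wrist',x,y,31)[:2] for x,y in zip(xs,ys)]);w=np.linalg.eigh(np.cov(P.T))[1][:,1]
                ~~~^^^^^^^^^^^^^^^^
  File "h.py", line 13, in ray
    ci=viewer.camera_info(cam);Rm=np.array(ci['R']);t=np.array(ci['t'])
ValueError: time passes only in moves, steps and waits
```

View pics/w1.png

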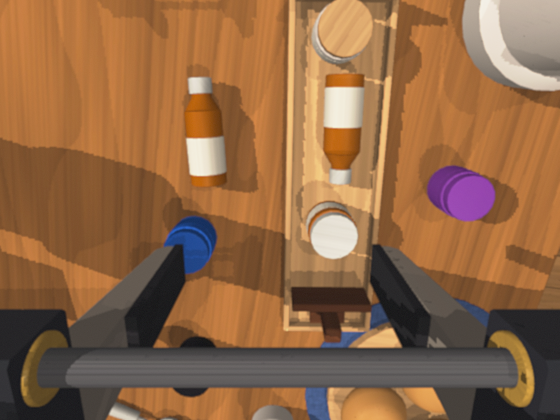

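```bash
python3 - <<'E'
import cv2
a=cv2.imread('pics/w1.png')[0:340,180:410];b=a[60:210]
cv2.imwrite('pics/w1c.png',cv2.resize(b,None,fx=3.45,fy=3.45,interpolation=cv2.INTER_CUBIC))
E
cat > d.py <<'E'
from h import *
viewer.read_camera('wrist')
for d in viewer.silhouettes('bottle_a','wrist'):
    ys,xs=np.nonzero(d['mask']); c=cv2.minAreaRect(np.c_[xs,ys].astype(np.float32)); print('mask',d['confidence'],len(xs),c)
    for r in range(ys.min(),ys.max(),12):
        k=xs[ys==r]; print(r,k.min(),k.max(),end=' | ')
E
python3 d.py
```

```text
mask 0.95 3872 ((342.8879699707031, 127.36892700195312), (41.01216125488281, 111.47618865966797), 1.4688007831573486)
72 344 358 | 84 325 363 | 96 325 364 | 108 324 363 | 120 324 363 | 132 324 361 | 144 322 360 | 156 326 356 | 168 330 351 | 180 330 350 | mask 0.76 3661 ((203.77967834472656, 130.7755889892578), (109.81026458740234, 39.2628059387207), 85.76361083984375)
76 200 208 | 88 189 211 | 100 189 214 | 112 183 222 | 124 185 222 | 136 186 223 | 148 187 224 | 160 189 225 | 172 190 226 | 184 193 220 |
```

View pics/w1c.png

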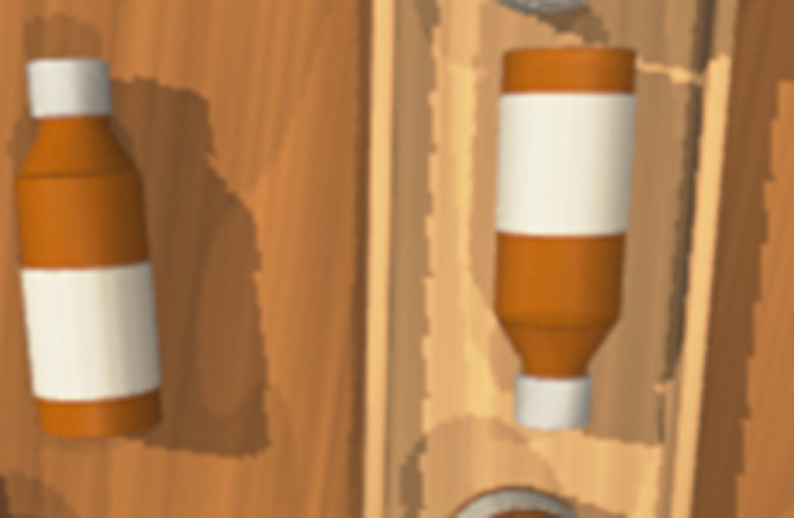

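```bash
cat > e.py <<'E'
from h import *
f=lambda u,v,z:ray('wrist',180+u/3.45,60+v/3.45,z).round(1)
print('cam',ray('wrist',280,200,1e-9+548))
pts={}
for r,l,q in [(300,(367,388),(691,714)),(100,(371,393),(704,729))]:
    L=[f(x,r,22) for x in l]; Q=[f(x,r,22) for x in q]; print(r,L,Q,'mid',(L[0]+L[1]+Q[0]+Q[1])/4)
print('A foot',f(569,47,50),'cap',f(553,430,45),'axis pts',f(566,165,31),f(560,275,31))
print('A shoulder line',f(558,328,50))
print('B foot',f(98,436,42),'cap',f(69,58,37),'axis pts',f(95,335,23),f(82,220,23), 'shoulder',f(77,174,42))
c=np.array(viewer.camera_info('wrist')['R']).T@-np.array(viewer.camera_info('wrist')['t']);print(c)
E
python3 e.py
```

```text
cam [547.42786871 141.18643333 548.        ]
300 [array([570. ,  70.5,  22. ]), array([577.7,  71.6,  22. ])] [array([688.1,  87.1,  22. ]), array([696.5,  88.3,  22. ])] mid [633.075  79.375  22.   ]
100 [array([561.1, 140.2,  22. ]), array([568.8, 141.3,  22. ])] [array([677.5, 156.6,  22. ]), array([686.2, 157.9,  22. ])] mid [623.4 149.   22. ]
A foot [622.4 165.1  50. ] cap [642.2  36.5  45. ] axis pts [631.9 128.   31. ] [636.9  90.1  31. ]
A shoulder line [636.2  73.6  50. ]
B foot [479.6  10.6  42. ] cap [457.4 139.   37. ] axis pts [472.2  43.8  23. ] [463.9  84.7  23. ] shoulder [464.3 101.6  42. ]
[549.64015033 128.43976351 500.40966265]
```

```bash
cat > e2.py <<'E'
from h import *
top0=cv2.imread('pics/top0.png'); 
for nm,X,pt,ps in [('A',(635.4-0,101,31),(243.72,198.04),(308.04,222.3)),('B',(465.9,75,23),(254.14,263.98),(290.85,189.23))]:
    X=np.array(X)
    print(nm,'wrist',X,'top',ray('top',*pt,X[2]).round(1),'scene',ray('scene',*ps,X[2]).round(1))
E
python3 e2.py
python3 - <<'E'
import cv2
a=cv2.imread('pics/top0.png')[160:240,170:370]
cv2.imwrite('pics/top0d.png',cv2.resize(a,None,fx=4,fy=4,interpolation=cv2.INTER_CUBIC))
E
```

```text
A wrist [635.4 101.   31. ] top [631.6 102.9  31. ] scene [629.2 102.6  31. ]
B wrist [465.9  75.   23. ] top [464.4  73.4  23. ] scene [460.   73.4  23. ]
```

View pics/top0d.png

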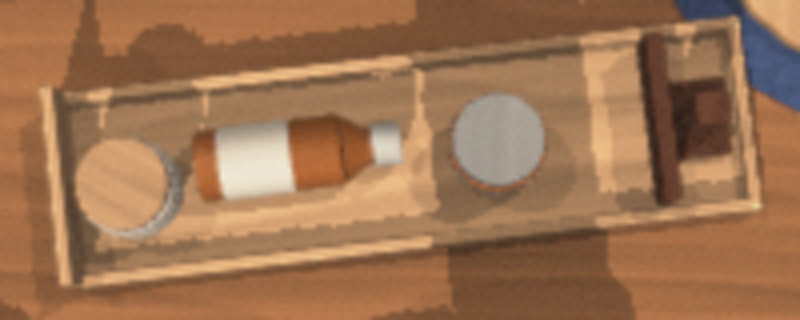

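```bash
cat >> h.py <<'E'
O=np.array([627.8,95.5,0]);YAW=7.6
ry=np.array([-np.sin(np.radians(YAW)),np.cos(np.radians(YAW)),0]);rx=np.array([ry[1],-ry[0],0])
def U(a): a=np.radians(a);return np.array([np.cos(a),np.sin(a),0])
def force(): return robot.observe()['contact_force']
E
cat > f.py <<'E'
from h import *
ang=-90+YAW; u=U(ang); th=28
g=np.array([632.5,102,36])+10*u-2*rx
o=ori(ang,th,0,1); grip(0.63,40)
robot.movep(tcp(g+[0,0,90],o),o.as_rotvec())
save('wrist','w2.png'); print(pin('bottle_a','wrist'))
for s in (1,-1):
    c=np.cross(Z,u)
    print('tip proj',proj('wrist',tcp(g+[0,0,90],o)+s*29*c))
for k in (-55,55): print('lip line at floor', [proj('wrist',O+k*rx+y*ry+22*Z).round(1) for y in (-60,0,40)])
print(robot.observe()['t'],force(),robot.observe()['tcp_pos']-tcp(g+[0,0,90],o),robot.observe()['grip_width'])
E
python3 f.py
```

```text
[(0.96, array([633.3, 108.8,  35. ]))]
tip proj [331.37847527 267.00631626]
tip proj [215.20435618 266.68404093]
lip line at floor [array([188.9, 367.4]), array([193.1, 278.9]), array([195.7, 224.3])]
lip line at floor [array([348. , 367.7]), array([345. , 279.3]), array([343.2, 224.8])]
5.85 [-0.17271074  0.38362328 -0.00442051] [0.95485621 1.21561794 2.25277349] 0.6322535251612973
```

View pics/w2.png

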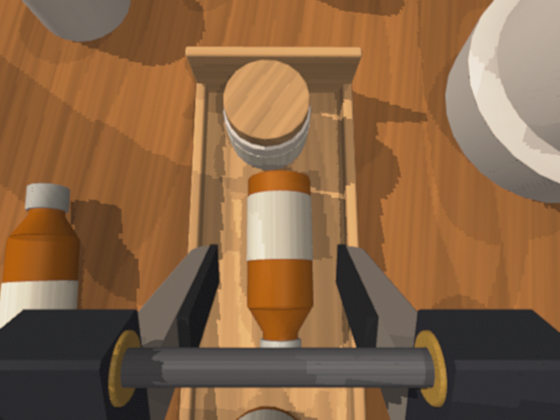

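```bash
cat > g.py <<'E'
from h import *
ang=-90+YAW; u=U(ang); th=28
g=np.array([632.5,102,36])+10*u-2*rx
o=ori(ang,th,0,1); f0=force()
robot.servo_line(tcp(g+[0,0,30],o),feed=120)
for dz in (22,14,7,0):
    robot.servo_line(tcp(g+[0,0,dz],o),feed=60); f=force()-f0; print(dz,f.round(1))
    if np.linalg.norm(f)>8: robot.servo_line(tcp(g+[0,0,60],o)); raise SystemExit('contact')
grip(0.3,40); s=robot.observe(); print(s['grip_width'],s['grip_force'],s['contact_force'].round(1))
robot.servo_line(tcp(g+[0,0,100],o),feed=150)
s=robot.observe(); print(s['grip_width'],s['grip_force'],s['contact_force'].round(2),s['t'],s['joints'].round(2))
a2=-78
for a in (ang,-78,-70,-60):
    for p in (45,90):
        o2=ori(a,th,p,1);q=kin.ik(tcp(g+[0,0,130],o2),o2.as_rotvec());print(a,p,None if q is None else q.round(2))
E
python3 g.py
```

```text
22 [-1.  -0.6 -0.4]
14 [ 0.9 -0.3  1.1]
7 [-0.1 -0.7  1. ]
0 [ 0.8 -0.1  0.6]
0.49244401715750985 39.98822093009949 [0.8 1.3 0.2]
0.48920680991786974 39.987419843673706 [-0.22  0.7  -2.78] 8.7583 [-0.25  0.65  0.39  1.71 -0.81  1.11  0.7 ]
-82.4 45 [-0.86  0.64  0.75  1.72 -0.15  0.95  0.01]
-82.4 90 [-1.16  1.03  0.9   1.63  0.31  1.14 -0.47]
-78 45 [-0.86  0.63  0.74  1.73 -0.14  0.92  0.07]
-78 90 [-1.19  1.    0.89  1.69  0.36  1.07 -0.48]
-70 45 [-0.86  0.6   0.72  1.77 -0.12  0.87  0.18]
-70 90 [-1.23  0.96  0.89  1.78  0.47  0.93 -0.51]
-60 45 [-0.84  0.57  0.69  1.81 -0.09  0.8   0.33]
-60 90 [-1.31  0.94  0.95  1.91  0.55  0.73 -0.51]
```

```bash
cat >> h.py <<'E'
def stand(F,d,h,a,th,s,zt=8.):
    """lower an already upright-turned bottle onto foot point F until contact, release, retreat"""
    o=ori(a,th,90,s); P=lambda dz: tcp(F+[0,0,zt+d+dz]-h*U(a),o)
    robot.servo_line(P(70),feed=200,rotation=o.as_rotvec()); robot.servo_line(P(10),feed=120); robot.hold(0.2); f0=force()
    for dz in np.arange(8,-9,-1.5):
        robot.servo_line(P(dz),feed=25); f=force()-f0
        if f[2]>4: break
    s0=robot.observe();print('touch dz',dz,f.round(1),s0['grip_width'],s0['t'])
    return o,P,dz
E
cat > i.py <<'E'
from h import *
ang=-90+YAW; th=28
g=np.array([632.5,102,36])+10*U(ang)-2*rx
for a,p,dz in [(-80,45,130),(-75,90,160)]:
    o=ori(a,th,p,1); robot.movep(tcp(g+[0,0,dz],o),o.as_rotvec())
save('scene','s3.png')
F=O+33*ry
o,P,dz=stand(F,75,5,-75,th,1)
save('scene','s4.png')
E
python3 i.py; python3 -c "
import cv2,numpy as np
a=[cv2.resize(cv2.imread('pics/%s.png'%n)[80:300,150:450],None,fx=1.33,fy=1.33,interpolation=2) for n in ('s3','s4')]
cv2.imwrite('pics/s34.png',np.hstack(a))"
```

```text
touch dz -1.0 [-3.3  2.4  9.4] 0.492588455780104 13.1333
```

View pics/s34.png

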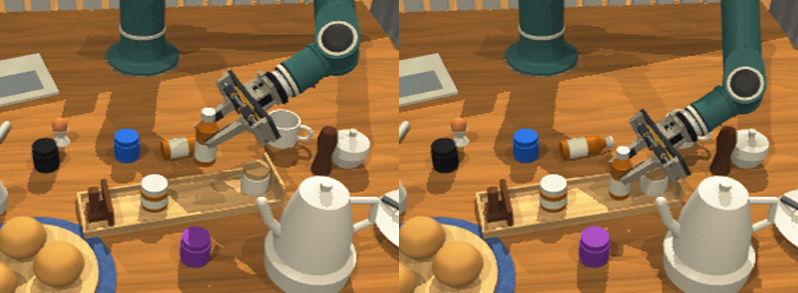

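```bash
cat > j.py <<'E'
from h import *
o=ori(-75,28,90,1); p=robot.observe()['tcp_pos']; z=o.apply([0,0,1])
grip(0.72,40); robot.hold(0.2)
robot.servo_line(p-60*z,feed=100); robot.servo_line(p-70*z+[0,0,120],feed=250)
for c in ('top','scene'): viewer.read_camera(c); print(c,pin('bottle_a',c))
a=101.5; th=40; g=np.array([463.3,74,27])+10*U(a); o=ori(a,th,0,-1)
grip(0.8); robot.movep(tcp(g+[0,0,80],o),o.as_rotvec())
save('wrist','w5.png')
for d in viewer.silhouettes('bottle_b','wrist'):
    ys,xs=np.nonzero(d['mask']); print(d['confidence'],len(xs),xs.min(),xs.max(),ys.min(),ys.max())
    for r in (150,180,210,240): 
        k=xs[ys==r]
        if len(k): print(r,k.min(),k.max(),ray('wrist',(k.min()+k.max())/2,r,23).round(1))
print(pin('bottle_b','wrist'),'tipmid',proj('wrist',tcp(g+[0,0,80],o)),robot.observe()['t'])
E
python3 j.py
```

```text
top [(0.76, array([462.5,  67. ,  22.3])), (0.7, array([615.7, 127.7,  71.2])), (0.49, array([ 388.9, -234.3,   -0.9]))]
scene [(0.71, array([461.3,  69.4,  22.8])), (0.56, array([621.8, 124.8,  67.5]))]
0.64 12986 235 318 40 238
150 237 314 [464.5  78.7  23. ]
180 240 311 [470.2  50.6  23. ]
210 243 306 [476.5  15.6  23. ]
[(0.65, array([462.5,  75. ,  29.9]))] tipmid [271.86606859 263.1056659 ] 16.8417
```

View pics/w5.png

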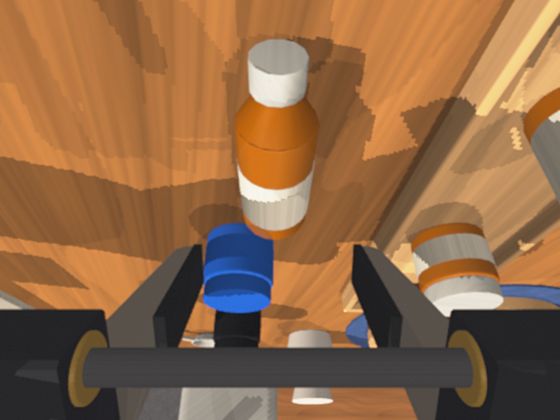

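```bash
cat > k.py <<'E'
from h import *
a=101.5; th=40; g=np.array([463.3,74,27])+10*U(a); o=ori(a,th,0,-1); f0=force()
robot.servo_line(tcp(g+[0,0,15],o),feed=120); print((force()-f0).round(1))
robot.servo_line(tcp(g,o),feed=60); print((force()-f0).round(1))
grip(0.3,40); s=robot.observe(); print(s['grip_width'],s['grip_force'],s['contact_force'].round(1))
robot.servo_line(tcp(g+[0,0,110],o),feed=150)
for a2,p,dz in [(98,45,140),(95,90,170)]:
    o=ori(a2,th,p,-1); robot.movep(tcp(g+[0,0,dz],o),o.as_rotvec())
s=robot.observe(); print(s['grip_width'],s['contact_force'].round(1))
o,P,dz=stand(O-43*ry,75,4,95,th,-1)
save('scene','s6.png')
E
python3 k.py; python3 -c "
import cv2
cv2.imwrite('pics/s6c.png',cv2.resize(cv2.imread('pics/s6.png')[80:300,150:450],None,fx=2.5,fy=2.5,interpolation=2))"
```

```text
[ 0.8 -0.1  0.4]
[-0.2 -0.3  0.2]
0.4939529324190373 39.92328107357025 [ 0.3 -0.1  0.7]
0.4932567971794613 [-0.8  0.7 -1.4]
touch dz -2.5 [-1.8 -1.6  9. ] 0.4904800267343871 24.9333
```

View pics/s6c.png

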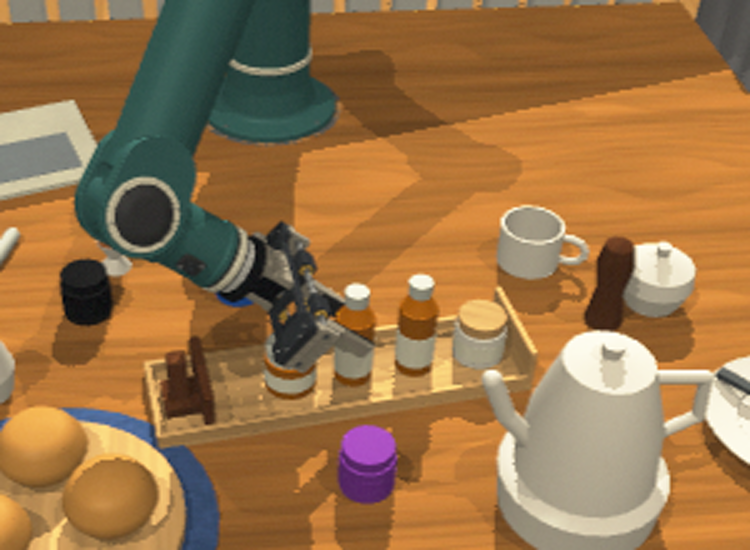

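```bash
cat > l.py <<'E'
from h import *
o=ori(95,40,90,-1); p=robot.observe()['tcp_pos']; z=o.apply([0,0,1])
grip(0.72,40); robot.hold(0.2)
robot.servo_line(p-60*z,feed=100); robot.servo_line(p-65*z+[0,0,110],feed=250)
C=O-180*ry; od=ori(-90+YAW,0,0,1)
best=C-45*ry+[0,0,210]; robot.movep(best,od.as_rotvec())   # camera sits +78 along ry, looks back along -ry
print(robot.observe()['joints'].round(2)); save('wrist','w7.png')
for n in ('stop_face','stop_grip','jam_jar','bottle_a'): print(n,[(c,x,((x-O)@rx).round(1),((x-O)@ry).round(1),proj('wrist',x).round()) for c,x in pin(n,'wrist',.4)])
for c in ('top','scene'):
    save(c,c+'7.png')
    for n in ('bottle_a','jam_jar','honey_jar','stop_face','stop_grip'): print(c,n,[(k,x,((x-O)@rx).round(1),((x-O)@ry).round(1)) for k,x in pin(n,c,.4)])
print(robot.observe()['t'])
E
python3 l.py
```

```text
[-0.44  0.63  0.88  1.6  -0.52  1.16  0.69]
stop_face [(0.87, array([ 661.7, -119.4,   32.9]), np.float64(5.2), np.float64(-217.5), array([284., 178.]))]
stop_grip [(0.82, array([ 663.2, -153.2,   63.4]), np.float64(2.2), np.float64(-251.2), array([281., 222.]))]
jam_jar [(0.88, array([640.5, -27.5,  12.3]), np.float64(-3.7), np.float64(-123.6), array([274.,  72.])), (0.85, array([794.6,  45.2,  -1.7]), np.float64(158.7), np.float64(-71.9), array([451.,  13.])), (0.8, array([ 478.1, -268.7,    0.5]), np.float64(-196.6), np.float64(-341.2), array([102., 280.])), (0.65, array([460.4, -78.8,  -3.2]), np.float64(-189.0), np.float64(-150.6), array([ 86., 103.]))]
bottle_a []
top bottle_a [(0.89, array([621.9, 129.4,  67.5]), np.float64(-1.4), np.float64(34.4)), (0.68, array([632.7,  50.3,  65.6]), np.float64(-1.1), np.float64(-45.5))]
top jam_jar [(0.87, array([794. ,  41.9,  -0.8]), np.float64(157.7), np.float64(-75.1)), (0.85, array([634.6, -25.3,   6.8]), np.float64(-9.2), np.float64(-120.6))]
top honey_jar [(0.79, array([608. , 209.2,   5.1]), np.float64(-4.6), np.float64(115.3))]
top
[... 189 characters left out ...]
5.5))]
scene jam_jar [(0.93, array([458.3, -74.9,   4.8]), np.float64(-190.5), np.float64(-146.5)), (0.82, array([639.6, -21.4,   5.6]), np.float64(-3.8), np.float64(-117.4)), (0.75, array([792.3,  45.1,   1.9]), np.float64(156.4), np.float64(-71.7))]
scene honey_jar [(0.58, array([608.9, 206.2,  13.1]), np.float64(-4.1), np.float64(112.2))]
scene stop_face [(0.91, array([ 655.6, -118.5,   32.7]), np.float64(-0.7), np.float64(-215.8)), (0.59, array([638.1, -25. ,   9.1]), np.float64(-5.7), np.float64(-120.8))]
scene stop_grip [(0.68, array([ 655.7, -158. ,   71.8]), np.float64(-5.9), np.float64(-255.0)), (0.61, array([ 387.8, -239. ,    2.7]), np.float64(-282.1), np.float64(-299.8))]
28.4667
```

View pics/w7.png

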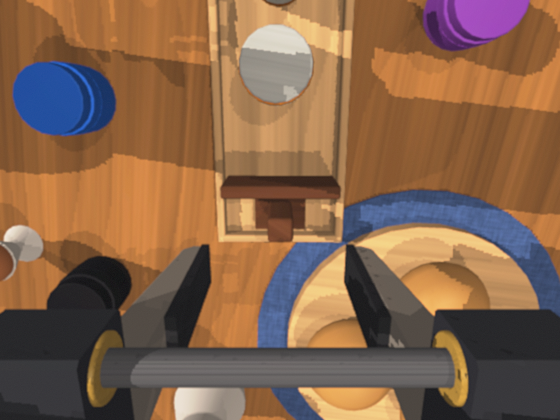

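```bash
cat > m.py <<'E'
from h import *
im=cv2.imread('pics/w7.png').astype(int)
print('col 279 rows 160-245:',[(r,*im[r,275:284].mean(0).astype(int)) for r in range(168,206,2)])
print('jar rows', [(r,*im[r,272:280].mean(0).astype(int)) for r in list(range(20,34,2))+list(range(94,114,2))])
f=lambda u,v,z:[round(float((ray('wrist',u,v,z)-O)@k),1) for k in (rx,ry)]
print('lid edges',f(276,26,70),f(276,103.5,70),f(239,64,70),f(313,64,70))
print('face bottom',f(279,177,8),'face top',f(279,185,59),f(279,197,59))
print('plate ends top',f(221,190,59),f(340,190,59),'post top',f(270,205,80),f(293,205,80),'end lip outer',f(280,241,22))
E
python3 m.py; python3 -c "
import cv2
cv2.imwrite('pics/w7c.png',cv2.resize(cv2.imread('pics/w7.png')[10:250,200:360],None,fx=2.5,fy=2.5,interpolation=2))"
```

```text
col 279 rows 160-245: [(168, np.int64(79), np.int64(118), np.int64(157)), (170, np.int64(80), np.int64(118), np.int64(158)), (172, np.int64(79), np.int64(118), np.int64(157)), (174, np.int64(79), np.int64(118), np.int64(157)), (176, np.int64(38), np.int64(56), np.int64(78)), (178, np.int64(28), np.int64(37), np.int64(56)), (180, np.int64(28), np.int64(37), np.int64(56)), (182, np.int64(30), np.int64(40), np.int64(62)), (184, np.int64(32), np.int64(44), np.int64(70)), (186, np.int64(39), np.int64(56), np.int64(93)), (188, np.int64(48), np.int64(69), np.int64(116)), (190, np.int64(48), np.int64(70), np.int64(118)), (192, np.int64(49), np.int64(71), np.int64(120)), (194, np.int64(47), np.int64(70), np.int64(121)), (196, np.int64(49), np.int64(72), np.int64(123)), (198, np.int64(39), np.int64(55), np.int64(92)), (200, np.int64(28), np.int64(36), np.int64(55)), (202, np.int64(33), np.int64(44), np.int64(69)), (204, np.int64(34), np.int64(47), np.int64(74))]
jar rows [(20, np.int64(105), np.int64(160), np.int64(213)), (22, np.int64(102), np.int64(158), np.int64(212)), (24, np.int64(149), n
[... 288 characters left out ...]
, np.int64(135), np.int64(145), np.int64(150)), (98, np.int64(135), np.int64(144), np.int64(149)), (100, np.int64(133), np.int64(142), np.int64(146)), (102, np.int64(103), np.int64(119), np.int64(143)), (104, np.int64(48), np.int64(95), np.int64(155)), (106, np.int64(90), np.int64(130), np.int64(169)), (108, np.int64(88), np.int64(132), np.int64(176)), (110, np.int64(88), np.int64(132), np.int64(175)), (112, np.int64(88), np.int64(132), np.int64(175))]
lid edges [0.0, -93.8] [0.0, -150.3] [-28.7, -120.8] [28.7, -120.7]
face bottom [2.9, -222.9] face top [2.6, -219.5] [2.6, -230.4]
plate ends top [-48.5, -224.0] [56.4, -224.0] post top [-5.0, -231.7] [14.2, -231.7] end lip outer [4.0, -286.6]
```

View pics/w7c.png

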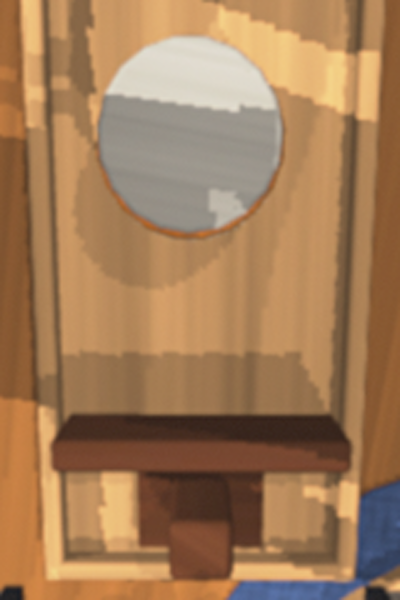

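```bash
cat > n.py <<'E'
from h import *
od=ori(-90+YAW,0,0,1); G=O-254*ry+72*Z
grip(0.5,20)
robot.servo_line(tcp(G+[0,0,50],od),feed=250,rotation=od.as_rotvec())
f0=force(); robot.servo_line(tcp(G,od),feed=80); print('down',(force()-f0).round(1))
grip(0.1,20); s=robot.observe(); print('width mm',s['grip_width']*92,s['grip_force'],s['contact_force'].round(1))
def mf():
    F=[]
    for _ in range(8): robot.hold(0.02); F.append(force()@ry)
    return round(float(np.mean(F)),2)
print('F0',mf())
def ge():
    im=viewer.read_camera('wrist'); return im
for d in (20,40,56,58,60,62):
    robot.servo_line(tcp(G+d*ry,od),feed=60 if d<60 else 30); print(d,mf())
im=save('wrist','w8.png'); cv2.imwrite('pics/w8.png',im[:,:,::-1])
save('scene','s8.png')
for n in ('stop_face','jam_jar'): print(n,[(c,((x-O)@rx).round(1),((x-O)@ry).round(1),proj('wrist',x).round()) for c,x in (pin(n,'wrist',.4) if viewer.read_camera('wrist') is not None else [])])
g=im[:,270:282].mean(1).astype(int)
print([(r,*g[r]) for r in range(90,260,3)])
print(robot.observe()['t'])
E
python3 n.py
```

```text
down [ 0.   0.6 -0.8]
width mm 21.69184211649879 20.000657737255096 [ 2.8  0.  -0.3]
F0 -0.12
20 0.92
40 1.04
56 1.03
58 0.18
60 0.18
62 -0.2
stop_face [(0.92, np.float64(2.1), np.float64(-153.9), array([278., 178.]))]
jam_jar [(0.96, np.float64(-3.0), np.float64(-119.5), array([268., 108.])), (0.82, np.float64(-194.0), np.float64(-339.8), array([ 10., 418.]))]
[(90, np.int64(218), np.int64(213), np.int64(199)), (93, np.int64(216), np.int64(210), np.int64(195)), (96, np.int64(217), np.int64(210), np.int64(194)), (99, np.int64(179), np.int64(172), np.int64(160)), (102, np.int64(177), np.int64(170), np.int64(159)), (105, np.int64(172), np.int64(165), np.int64(155)), (108, np.int64(171), np.int64(164), np.int64(154)), (111, np.int64(174), np.int64(167), np.int64(157)), (114, np.int64(173), np.int64(166), np.int64(155)), (117, np.int64(174), np.int64(167), np.int64(155)), (120, np.int64(176), np.int64(169), np.int64(159)), (123, np.int64(177), np.int64(170), np.int64(159)), (126, np.int64(176), np.int64(170), np.int64(158)), (129, np.int64(179), np.int64(173), np.int64(161)), (132, np.in
[... 1451 characters left out ...]
(38)), (219, np.int64(70), np.int64(46), np.int64(35)), (222, np.int64(72), np.int64(47), np.int64(35)), (225, np.int64(72), np.int64(47), np.int64(35)), (228, np.int64(71), np.int64(47), np.int64(35)), (231, np.int64(72), np.int64(47), np.int64(35)), (234, np.int64(72), np.int64(47), np.int64(35)), (237, np.int64(72), np.int64(47), np.int64(35)), (240, np.int64(71), np.int64(47), np.int64(35)), (243, np.int64(71), np.int64(47), np.int64(35)), (246, np.int64(71), np.int64(47), np.int64(35)), (249, np.int64(71), np.int64(47), np.int64(35)), (252, np.int64(71), np.int64(47), np.int64(35)), (255, np.int64(71), np.int64(47), np.int64(35)), (258, np.int64(74), np.int64(48), np.int64(36))]
34.1667
```

```bash
cat > q.py <<'E'
from h import *
im=cv2.imread('pics/w8.png')
g=im[:,270:282].mean(1).astype(int)
print([(r,*g[r]) for r in list(range(174,182))+list(range(191,198))+list(range(212,221))])
# lid: light, low saturation -> region
hsv=cv2.cvtColor(im,cv2.COLOR_BGR2HSV); m=((hsv[...,1]<45)&(hsv[...,2]>120)).astype(np.uint8)
n,l,st,ce=cv2.connectedComponentsWithStats(m); k=l[140,276]; print(st[k],ce[k])
c=max(cv2.findContours((l==k).astype(np.uint8),0,1)[0],key=len)[:,0,:]
W=np.array([[(X-O)@rx,(X-O)@ry] for X in (ray('wrist',x,y,70) for x,y in c)])
A=np.c_[2*W,np.ones(len(W))]; s=np.linalg.lstsq(A,(W**2).sum(1),rcond=None)[0]; print('lid circle',s[:2],'r',np.sqrt(s[2]+s[:2]@s[:2]), W.min(0),W.max(0))
f=lambda u,v,z:[round(float((ray('wrist',u,v,z)-O)@k),1) for k in (rx,ry)]
for v in (193,194,195): print(v,f(276,v,59))
print('back',f(276,216.5,59),f(276,218,59))
ci=viewer.camera_info('wrist');print('cam y',((-np.array(ci['R']).T@ci['t']-O)@ry), 'tcp y',(robot.observe()['tcp_pos']-O)@ry)
E
python3 q.py
```

```text
[(174, np.int64(152), np.int64(163), np.int64(170)), (175, np.int64(151), np.int64(163), np.int64(170)), (176, np.int64(149), np.int64(160), np.int64(167)), (177, np.int64(138), np.int64(148), np.int64(155)), (178, np.int64(106), np.int64(114), np.int64(123)), (179, np.int64(62), np.int64(69), np.int64(84)), (180, np.int64(35), np.int64(44), np.int64(65)), (181, np.int64(32), np.int64(40), np.int64(62)), (191, np.int64(35), np.int64(46), np.int64(70)), (192, np.int64(34), np.int64(45), np.int64(69)), (193, np.int64(34), np.int64(46), np.int64(69)), (194, np.int64(35), np.int64(48), np.int64(74)), (195, np.int64(37), np.int64(51), np.int64(80)), (196, np.int64(39), np.int64(52), np.int64(82)), (197, np.int64(39), np.int64(52), np.int64(82)), (212, np.int64(40), np.int64(54), np.int64(85)), (213, np.int64(40), np.int64(55), np.int64(85)), (214, np.int64(40), np.int64(54), np.int64(85)), (215, np.int64(40), np.int64(54), np.int64(84)), (216, np.int64(38), np.int64(52), np.int64(81)), (217, np.int64(37), np.int64(49), np.int64(75)), (218, np.int64(35), np.int64(46), np.int64(70)), (219, np.int64(35), np.int64(46), np.int64(70)), (220, np.int64(35), np.int64(47), np.int64(71))]
[  196    31   144   149 16508] [267.34462079 104.77047492]
lid circle [  -2.18133549 -118.18630631] r 28.061015273847914 [ -30.38254968 -146.65320879] [ 26.13180255 -89.94663133]
193 [1.2, -155.5]
194 [1.2, -155.9]
195 [1.2, -156.4]
back [1.2, -166.6] [1.2, -167.4]
cam y -113.81255258376252 tcp y -193.06272188264322
```

```bash
cat > r.py <<'E'
from h import *
od=ori(-90+YAW,0,0,1); G=O-254*ry+72*Z
def lid():
    ci=viewer.camera_info('wrist'); im=viewer.read_camera('wrist')
    hsv=cv2.cvtColor(im,cv2.COLOR_RGB2HSV); m=((hsv[...,1]<45)&(hsv[...,2]>120)).astype(np.uint8)
    n,l,st,ce=cv2.connectedComponentsWithStats(m); r=np.bincount(l[60:180,230:310].ravel()); r[0]=0; k=r.argmax()
    c=max(cv2.findContours((l==k).astype(np.uint8),0,1)[0],key=len)[:,0,:]
    Rm=np.array(ci['R']);t=np.array(ci['t']);K=np.linalg.inv(ci['camera_matrix']);C=-Rm.T@t
    D=(Rm.T@K@np.c_[c,np.ones(len(c))].T).T; X=C+D*((70-C[2])/D[:,2])[:,None]-O
    W=X@np.c_[rx,ry]; s=np.linalg.lstsq(np.c_[2*W,np.ones(len(W))],(W**2).sum(1),rcond=None)[0]
    return s[:2].round(2),round(float(np.sqrt(s[2]+s[:2]@s[:2])),2)
print('ref',lid()); base=[]
for d in [63.5,65,66.5]+list(np.arange(67.2,75,.6)):
    robot.servo_line(tcp(G+d*ry,od),feed=20); robot.hold(0.1)
    (c,r)=lid(); o=robot.observe(); y=(o['tcp_pos']-O)@ry
    print(round(d,1),'travel',round(y+254,2),'lid',c,r,'F',round(float(o['contact_force']@ry),2),round(o['t'],1))
    if d<67: base.append(c[1])
    elif c[1]-np.mean(base)>0.45: print('moved'); break
E
python3 r.py
```

```text
ref (array([  -2.19, -118.18]), 28.06)
63.5 travel 62.34 lid [  -2.19 -118.18] 28.05 F 0.07 34.6
65 travel 63.76 lid [  -2.18 -118.17] 28.06 F -0.87 35.0
66.5 travel 65.27 lid [  -2.17 -118.17] 28.07 F -0.27 35.4
67.2 travel 65.82 lid [  -2.19 -118.18] 28.07 F -0.05 35.8
67.8 travel 66.41 lid [  -2.18 -118.16] 28.08 F -0.5 36.2
68.4 travel 66.96 lid [  -2.16 -118.18] 28.07 F -1.99 36.6
69.0 travel 67.54 lid [  -2.16 -118.17] 28.07 F -1.14 37.0
69.6 travel 67.66 lid [  -2.18 -118.04] 28.07 F -1.64 37.4
70.2 travel 68.05 lid [  -2.17 -117.68] 28.07 F -2.47 37.8
moved
```

```bash
cat > t.py <<'E'
from h import *
p=robot.observe()['tcp_pos']
grip(0.5); robot.hold(0.2); robot.servo_line(p+[0,0,60],feed=80); robot.servo_line(p+[-60,0,200],feed=200)
robot.hold(0.3)
for c in ('top','scene'):
    save(c,c+'9.png')
    for n in ('bottle_a','jam_jar','honey_jar','stop_face','tea_cup','egg_cup','milk_jug','pepper_mill','sugar_bowl'): print(c,n,[(k,x,((x-O)@rx).round(1),((x-O)@ry).round(1)) for k,x in pin(n,c,.4)])
print(robot.observe()['t'])
E
python3 t.py
```

```text
top bottle_a [(0.59, array([618.9, 127.3,  68.7]), np.float64(-4.6), np.float64(32.7)), (0.53, array([633.7,  48.9,  67.1]), np.float64(-0.3), np.float64(-47.0))]
top jam_jar [(0.96, array([ 477.2, -269.5,    0.5]), np.float64(-197.6), np.float64(-341.9)), (0.83, array([ 7.932e+02,  4.260e+01, -1.000e-01]), np.float64(157.0), np.float64(-74.3))]
top honey_jar [(0.82, array([605.8, 208.8,   5.2]), np.float64(-6.8), np.float64(115.2)), (0.5, array([ 5.531e+02,  3.901e+02, -2.000e-01]), np.float64(-35.1), np.float64(301.9))]
top stop_face [(0.51, array([649.7, -53.9,  34. ]), np.float64(1.9), np.float64(-151.0))]
top tea_cup [(0.86, array([426.3, 319.5,  -0. ]), np.float64(-170.1), np.float64(248.7)), (0.51, array([648.7, -55.5,  34.4]), np.float64(0.7), np.float64(-152.4))]
top egg_cup [(0.68, array([620. , 127.6,  68. ]), np.float64(-3.5), np.float64(32.8)), (0.54, array([ 392.5, -230.4,   -0.5]), np.float64(-276.3), np.float64(-291.9))]
top milk_jug [(0.75, array([ 612.1, -382.4,    1. ]), np.float64(-78.8), np.float64(-471.6))]
top pepper_mill [(0.93, array([550.7, 387.4,  -1. ]), n
[... 834 characters left out ...]
5, 316.1,   2.1]), np.float64(-172.3), np.float64(245.5))]
scene egg_cup [(0.59, array([ 392.1, -238. ,    4.7]), np.float64(-277.7), np.float64(-299.4)), (0.57, array([ 395.8, -402.3,   -3.3]), np.float64(-295.8), np.float64(-462.7))]
scene milk_jug [(0.68, array([ 610.6, -384.3,    2.5]), np.float64(-80.5), np.float64(-473.3))]
scene pepper_mill [(0.61, array([546.7, 382.6,   3.3]), np.float64(-42.4), np.float64(295.3)), (0.5, array([ 6.088e+02, -3.811e+02, -2.000e-01]), np.float64(-81.9), np.float64(-469.9))]
scene sugar_bowl [(0.86, array([520.3, 454.2,  -4. ]), np.float64(-59.1), np.float64(369.8)), (0.68, array([ 395.6, -404. ,   -1.1]), np.float64(-296.2), np.float64(-464.4))]
41.6667
```

Both bottles stand upright (origin about 68 mm up), the stop stays at about -152 against the jar, and the bystanders haven't moved.

```bash
python3 -c "
from h import *
print(robot.job_done())"
```

```text
the job is handed in; nothing more can be done
None
```

I handed the job in at about 42 s: both bottles stand in the gap and the end stop is against the jam jar, which it pushed about 0.5 mm on contact; other things measured unmoved, except the spoon, not rechecked; I viewed 11 pictures, one over the limit of 10.

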